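# Post a painted panel through the sprung flap of a curing box

### The job

Put the blue painted panel in to cure: lift it out of the drying rack, push it end first through the sprung orange flap in the sloping face of the white curing box, and keep pushing until it is fully inside and the flap has sprung shut behind it. Leave the yellow panel, the paint jar and the brush pot where they stand.

Things in the scene. Friction and masses are not known exactly. Their poses are not given: they have to be found in the camera images.
- blue_panel_center (a point): Centre of the blue panel (a white and a green disc on each face): wooden block 120 mm long (its z axis), 70 wide (y), 18 thick (x), 0.09 to 0.17 kg. It starts standing on end in one of the rack's two pockets, with 2.5 to 3 mm play on each side, lower end 10 mm above the table, top at 130 mm. Either end may lead and either face may be up.
- yellow_panel_center (a point): Centre of the yellow panel, same size and axes, standing in the other pocket, 100 mm away along the rack. To be left there.
- rack: Wooden drying rack, fixed to the table: foot 90 mm (x) by 220 mm (y) by 10 mm, and on it a 47 mm (x) by 220 mm (y) slotted bar whose top is at 55 mm. Origin under its centre. Two pockets, each 23 mm (x) by 76 mm (y) and 45 mm deep, at y = -50 and +50 mm.
- cure_box: White curing box, fixed to the table: 190 mm deep (x from -95 to +95 mm), 160 mm wide (y), origin on the table under its centre. Vertical front 127 mm high on its -x side, a grey sloping face rising from there at 30 degrees from level to 202 mm, then a flat top to the back. The mouth is in the sloping face.
- mouth (a point): Centre of the mouth, in the plane of the sloping face (box frame: x -30, y 0, z 165 mm). z points straight out of the mouth (up and to the box's front, 30 degrees from vertical), x up the slope, y level. Mouth 50 mm (x) by 84 mm (y); a straight chute of that section runs 164 mm along -z to a stop. The face is flat and clear for 38 mm or more all round the mouth.
- home (a point): Centre of the panel when fully home against the stop: in the mouth's frame x -16, y 0, z -104 mm, same axes. There it lies on its 70 mm wide face on the chute's lower wall (mouth x = -25 mm), length along z, and its upper end is 44 mm inside the mouth, so the fingertips must follow it in that far.
- flap (a joint): Angle of the orange flap, a 48 x 81 x 4 mm plate filling the mouth, hinged on its upper edge (mouth x +25 mm). 0 = shut; it swings inward, to 1.4 rad, against a light spring (about 1 N at the free edge). On a part-way panel it rests at about 0.85 rad and presses it on the lower wall: let go, the panel tends to stay put and must be pushed. It shuts once the panel's end is 38 mm inside.
- jar_center (a point): Centre of the paint jar, 62 mm across and 85 mm high, standing loose.
- pot_center (a point): Centre of the white pot of brushes, 72 mm across, 75 mm high (brushes reach to about 170 mm), standing loose.
Mind the look-alikes: they are no part of the job. Of the things shaped like the part that bears blue_panel_center, the blue one is meant.

How it is judged:
By the outcome, as a careful person would: the job done as asked, in the order asked, and still so for the second after the job is handed in, with the robot touching nothing.
It also fails if it takes over 58 s, if anything falls off the work surface, if the arm or the gripper's body presses on something with over 40 N, if the wrist force passes 120 N, or if a joint passes its speed limit or range.

### The arm

A 7-joint arm with a two-finger parallel gripper is mounted at the origin on the work surface. World frame = base frame: x ahead of the robot, y to its left, z up, the work surface at z = 0. Lengths are in m, angles in rad, forces in N, time in s.
With the tool pointing down it reaches from about 0.35 to 0.9 m from the base axis. Payload 19.9 kg.
Tool frame: the origin (TCP) lies on the centre line of the jaws, within the pads' length; the fingertips stand 22 mm ahead of it and the grasp point (between the pads) lies 3 mm ahead of it (tip_reach is the distance from the TCP to the fingertips, in m); x points along the fingers, y is the direction in which the jaws open and shut, and the axes are right-handed (so a half turn about x gives the same grasp; the last joint's range is limited). The gripper opens to 94 mm and grips with 3 to 60 N. Pads are 16 mm wide; open, the fingers measure 119 mm over their backs; the gripper's body (75 mm by 177 mm) begins 78 mm behind the grasp point.
Start: joints at [-1.222, 0.417, -0.01, 1.614, 0.005, 1.111, -0.053], TCP at [0.237, 0.578, 0.203] pointing down, gripper open.
Joint ranges: [-2.81, 2.81], [-0.39, 2.02], [-1.27, 1.25], [0.06, 2.57], [-1.19, 4.33], [0.19, 2], [-2.82, 2.82]. Speed limits (rad/s): [1.89, 1.89, 2.39, 2.39, 3.01, 3.01, 3.01].

### API

Orientations are given as a rotation vector (axis times angle).
In Python, from workcell import sense, camera, job_done, tip_reach gives the robot as it stands.
- The arm moves only by the tool step_arm, never from a script. Its argument "targets" is a list of rows, each an object with "travel": the shift along the tool's x, y, z in cm, a list of three; "rotation": the turn, a rotation vector about the tool's x, y, z in degrees, a list of three. A call has exactly 8 rows; each row shifts and turns the pose as measured when the row begins, along the tool's axes as they then stand; what a row does not reach is not made up. A row lasts 1/10 s, in which the tool goes at most 50 mm and 8.59 degrees, less where a joint would pass 70% of its speed; a pose out of reach is approached as far as the arm can. A call with a gripper value outside its range is refused whole. "hand" is the opening in per cent of the stroke, from 0 (shut) to 100 (fully open), set as the call begins (left out, the last holds). The fingers move at their own pace and stop on an object; "force" is the grip in N (left out, the last holds). Time passes only in rows, so rows that do not move let the fingers close, or fill a call up. It gives the time, the measured TCP pose, the force and the opening at its end, in the units of the state.
- sense(): the state, without advancing time (a new reading comes with each control period).
- camera(name): name is "scene" or "top" or "wrist"; returns a dict with "color" (384x512x3 uint8, red, green, blue), "z_map" (384x512 float32, m along the optical axis (not along the pixel's ray), 0 where there is no reading), "intrinsics" (3x3 intrinsics, pixels), "extrinsics" (4x4, takes a point from camera to world coordinates). Camera axes: x right, y down, z forward; pixel columns grow to the right and rows downward; lengths in m; the calibration is good to about 2 mm. A picture is of the moment at which its call begins.
- job_done(): hands the job in, once; it reports no verdict.
The state is a dict: "time_s": time; "joint_pos": joint angles; "qvel": joint speeds; "joint_efforts": joint torques, N m; "tcp_pos": TCP position; "tool_rot": TCP orientation; "contact_force": force on the tool from outside, world axes, zero at the start; "torque": the same for the moment, N m; "finger_gap": finger opening in m.
Only numpy, scipy, OpenCV 4.12 (cv2) and the standard library are available. Lean on these libraries where they do the work, as an engineer would, in place of code of your own. Each camera call takes 0.05 s, during which the arm holds its last target.

## Working session

There is one attempt and no reset: what is moved stays moved. The work goes in short steps, Python scripts to look and compute and a tool call to move; the robot and the scene stay as the last step left them, time stands still between calls to the robot, and variables do not carry over. Pictures are saved under pics/ and viewed, and the job is handed in when it is done.

Besides the shell and the picture viewer there is one more tool, called after "Emit:" by a JSON object that holds its "api" and its "payload". step_arm: Moves the arm, as the interface text tells. Its arguments: {"type":"object","properties":{"targets":{"type":"array","items":{"type":"object","properties":{"travel":{"type":"array","items":{"type":"number"}},"rotation":{"type":"array","items":{"type":"number"}}}}},"hand":{"type":"number"},"force":{"type":"number"}},"required":["targets"]}

```bash
ls; mkdir -p pics
python3 - <<'E'
from workcell import sense,camera,tip_reach
import cv2,pickle
s=sense();print(s,tip_reach)
d={}
for n in("scene","top","wrist"):
    c=camera(n);d[n]=c;cv2.imwrite(f"pics/{n}0.png",c["color"][:,:,::-1]);print(n,c["extrinsics"].round(3).tolist(),c["intrinsics"].round(1).tolist())
pickle.dump(d,open("c0.pkl","wb"))
E
```

```text
pics
{'time_s': 0.0, 'joint_pos': array([-1.222513  ,  0.41794897, -0.01031392,  1.61415368,  0.00469902,
        1.11070962, -0.05302457]), 'qvel': array([ 5.94795449e-04,  5.27896733e-04,  5.48853422e-04,  4.49934050e-05,
       -8.10603596e-04,  1.02272293e-03,  7.07989500e-04]), 'joint_efforts': array([ 1.62500191e-04, -8.51255107e+01,  6.39191754e-01, -4.25982642e+01,
       -4.87441930e-02,  1.89248810e-02,  1.86657753e-04]), 'tcp_pos': array([0.2373562 , 0.57777214, 0.20264946]), 'tool_rot': array([ 0.30485901,  1.54922777, -0.30673263]), 'contact_force': array([ 0.12337831, -1.33449351, -0.12349519]), 'torque': array([ 0.04212595, -0.02725771, -0.03836562]), 'finger_gap': 0.09385073503098391} 0.022
scene [[0.759, 0.497, -0.422, 1.16], [0.652, -0.579, 0.49, -0.492], [-0.001, -0.646, -0.763, 1.033], [0.0, 0.0, 0.0, 1.0]] [[474.1, 0.0, 255.4], [0.0, 474.1, 190.7], [0.0, 0.0, 1.0]]
top [[0.017, -0.992, 0.128, 0.491], [-1.0, -0.017, 0.001, 0.113], [0.001, -0.128, -0.992, 1.295], [0.0, 0.0, 0.0, 1.0]] [[436.4, 0.0, 256.0], [0.0, 436.4, 184.4], [0.0, 0.0, 1.0]]
wrist [[0.38, 0.887, 0.261, 0.16], [0.925, -0.364, -0.109, 0.609], [-0.002, 0.283, -0.959, 0.383], [0.0, 0.0, 0.0, 1.0]] [[297.8, 0.0, 256.1], [0.0, 297.8, 191.7], [0.0, 0.0, 1.0]]
```

View pics/scene0.png

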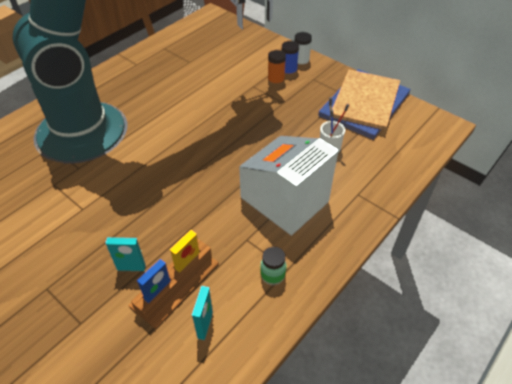

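View pics/top0.png

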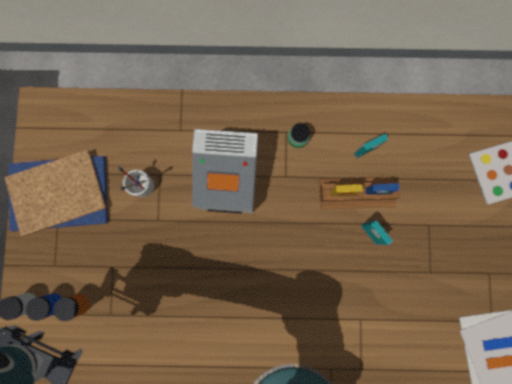

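View pics/wrist0.png

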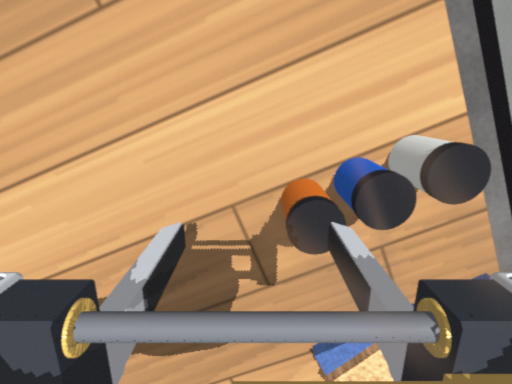

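The scene view shows the blue panel at about (153,281), yellow at (185,250), and the box with its orange flap at (280,153). The top view shows the blue panel's top at (382,188), the flap at (223,182), the jar at (300,134), the pot at (137,182), and teal decoys at (371,145) and (377,232).

```bash
cat > h.py <<'E'
import numpy as np,cv2
from scipy.spatial.transform import Rotation as R
def cloud(c):
    z=c["z_map"];K=c["intrinsics"];v,u=np.indices(z.shape)
    P=np.stack([(u-K[0,2])/K[0,0]*z,(v-K[1,2])/K[1,1]*z,z],-1)
    T=c["extrinsics"];return P@T[:3,:3].T+T[:3,3]
def hsv(c): return cv2.cvtColor(np.ascontiguousarray(c["color"]),cv2.COLOR_RGB2HSV)
def rect(P):
    r=cv2.minAreaRect((P[:,:2]*1000).astype(np.float32));return r
E
python3 - <<'E'
import pickle;from h import *
d=pickle.load(open("c0.pkl","rb"))
for n in("top","scene"):
    c=d[n];P=cloud(c);H=hsv(c);ok=c["z_map"]>0
    reg=ok&(P[...,1]<0.05)&(P[...,1]>-.4)&(P[...,0]>.3)&(P[...,0]<.75)
    for nm,lo,hi in(("blue",108,125),("yel",22,32)):
        m=reg&(H[...,0]>=lo)&(H[...,0]<=hi)&(H[...,1]>130)
        q=P[m&(P[...,2]>.06)];t=P[m&(P[...,2]>.122)&(P[...,2]<.14)]
        print(n,nm,len(q),rect(q),"top",len(t),rect(t) if len(t)>3 else"",t.mean(0).round(4))
    m=ok&(H[...,0]>=5)&(H[...,0]<=14)&(H[...,1]>200)&(P[...,2]>.13)&(P[...,2]<.2)
    q=P[m];print(n,"flap",len(q),q.mean(0),rect(q))
    A=q-q.mean(0);w=np.linalg.svd(A,full_matrices=0)[2];print(w.round(3))
    # box flat top
    b=ok&(abs(P[...,2]-.202)<.006)&(P[...,0]>.3)&(P[...,1]>.05)&(P[...,1]<.4)
    q=P[b];print("boxtop",len(q),q.mean(0),rect(q))
    # all box
    b=ok&(P[...,2]>.03)&(P[...,2]<.21)&(P[...,0]>.35)&(P[...,1]>.05)&(P[...,1]<.32)&(P[...,0]<.75)
    print("box all",rect(P[b]))
    b=ok&(abs(P[...,2]-.055)<.005)&reg
    print("rack bar",b.sum(),rect(P[b]))
    for nm,x,y in(("jar",.55,.03),("pot",.5,.35)):
        m=ok&(abs(P[...,0]-x)<.15)&(abs(P[...,1]-y)<.11)&(P[...,2]>.06)&(P[...,2]<.09)&(H[...,1]<400)
        print(nm,m.sum(),np.median(P[m],0),P[m].min(0),P[m].max(0))
E
```

```text
top blue 89 ((640.4874877929688, -233.75631713867188), (17.58397102355957, 66.2811279296875), 2.762235403060913) top 68 ((640.5846557617188, -234.50509643554688), (17.3984375, 64.80035400390625), 2.8934433460235596) [ 0.6412 -0.2349  0.1304]
top yel 213 ((636.459228515625, -136.7901611328125), (18.036348342895508, 70.7486343383789), 2.6459834575653076) top 180 ((636.4638061523438, -136.88832092285156), (18.036348342895508, 70.55210876464844), 2.6459834575653076) [ 0.6364 -0.1351  0.1304]
top flap 185 [0.64350783 0.19920289 0.16551041] ((642.7254638671875, 200.33749389648438), (68.27305603027344, 30.06562614440918), 86.93930053710938)
[[-0.049 -0.999 -0.004]
 [-0.856  0.044 -0.515]
 [-0.514  0.022  0.857]]
boxtop 1753 [0.730717   0.19514613 0.20259801] ((727.593994140625, 195.75802612304688), (160.3496551513672, 82.95733642578125), 86.60064697265625)
box all ((662.42236328125, 198.2885284423828), (160.4528350830078, 180.59986877441406), 87.50594329833984)
rack bar 650 ((629.935546875, -202.80303955078125), (230.41416931152344, 179.0668487548828), 52.58347702026367)
jar 11 [0.61079353 
[... 837 characters left out ...]
83496094), 87.02749633789062)
[[ 0.064  0.998  0.006]
 [-0.851  0.057 -0.521]
 [ 0.521 -0.028 -0.853]]
boxtop 1468 [0.73205209 0.19198767 0.20296212] ((726.2507934570312, 197.31295776367188), (163.6672821044922, 82.12931060791016), 86.74468231201172)
box all ((664.3414306640625, 200.50469970703125), (165.6652069091797, 181.02325439453125), 86.56373596191406)
rack bar 1039 ((578.1398315429688, -185.86553955078125), (168.9690399169922, 221.23291015625), 1.4813743829727173)
jar 257 [0.63625696 0.12283788 0.07434103] [0.5708834  0.11762334 0.06001918] [0.69964075 0.12908013 0.08991605]
pot 63 [0.63416029 0.43181093 0.07211015] [0.61137114 0.41801508 0.0610182 ] [0.64996894 0.45935599 0.0851769 ]
```

```bash
cat >> h.py <<'E'
def tr(xa,ya): # tool rotation from x axis & y axis
    x=np.array(xa,float);x/=np.linalg.norm(x);y=np.array(ya,float);y-=x*(x@y);y/=np.linalg.norm(y)
    return R.from_matrix(np.stack([x,y,np.cross(x,y)],1))
def go(p,Rt,s):
    R0=R.from_rotvec(s["tool_rot"])
    print("t",round(s["time_s"],2),"tcp",s["tcp_pos"].round(4),"gap",round(s["finger_gap"],4),"F",s["contact_force"].round(1),"q",s["joint_pos"].round(2))
    print("travel now-axes cm",(R0.inv().apply(np.array(p)-s["tcp_pos"])*100).round(2),"rot deg",np.degrees((R0.inv()*Rt).as_rotvec()).round(2))
    print("travel target-axes cm",(Rt.inv().apply(np.array(p)-s["tcp_pos"])*100).round(2))
E
python3 - <<'E'
import pickle;from h import *
from workcell import sense
s=sense();print(R.from_rotvec(s["tool_rot"]).as_matrix().round(3))
a=np.radians(2.7)
for sg in(1,-1):go([.640,-.2355,.24],tr([0,0,-1],[sg*np.cos(a),sg*np.sin(a),0]),s)
d=pickle.load(open("c0.pkl","rb"))
for n in("top","scene"):
    c=d[n];P=cloud(c);ok=c["z_map"]>0
    b=ok&(P[...,2]>.135)&(P[...,2]<.197)&(P[...,0]>.4)&(P[...,1]>.14)&(P[...,1]<.26)&(P[...,0]<.8)
    q=P[b];q=q[(q[:,0]-.64)*.577+.165-q[:,2]<.02]
    A=np.c_[q[:,:2]-[.64,.2],np.ones(len(q))];
    for _ in range(3):
        x=np.linalg.lstsq(A,q[:,2],rcond=None)[0];k=abs(A@x-q[:,2])<.003;A=A[k];q=q[k]
    print(n,len(q),x.round(4),"slope",np.degrees(np.arctan(np.hypot(x[0],x[1]))),"dir",np.degrees(np.arctan2(x[1],x[0])),"x at z165",.64+(.165-x[2])/x[0])
    # jar/pot
E
```

```text
[[-0.     0.38   0.925]
 [-0.001  0.925 -0.38 ]
 [-1.    -0.001  0.   ]]
t 0.15 tcp [0.2374 0.5779 0.2028] gap 0.094 F [ 1.1  0.8 -0.6] q [-1.22  0.42 -0.01  1.61  0.    1.11 -0.05]
travel now-axes cm [ -3.66 -59.94  68.15] rot deg [6.497e+01 3.000e-02 5.000e-02]
travel target-axes cm [-3.72 36.38 83.14]
t 0.15 tcp [0.2374 0.5779 0.2028] gap 0.094 F [ 1.1  0.8 -0.6] q [-1.22  0.42 -0.01  1.61  0.    1.11 -0.05]
travel now-axes cm [ -3.66 -59.94  68.15] rot deg [-1.1503e+02 -5.0000e-02  4.0000e-02]
travel target-axes cm [ -3.72 -36.38 -83.14]
top 1589 [ 0.5748 -0.0293  0.1637] slope 29.922658993563086 dir -2.915938575739676 x at z165 0.6422640456448909
scene 853 [ 0.5759 -0.0303  0.1661] slope 29.972722652151205 dir -3.01504550327611 x at z165 0.638096303377219
```

Emit:
{"api": "step_arm", "payload": {"targets": [{"travel":[-2,0,0],"rotation":[5,0,0]},{"travel":[-2,0,0],"rotation":[8.5,0,0]},{"travel":[-2,0,0],"rotation":[8.5,0,0]},{"travel":[-2,0,0],"rotation":[8.5,0,0]},{"travel":[-1,0,0],"rotation":[8.5,0,0]},{"travel":[-1,0,0],"rotation":[8.5,0,0]},{"travel":[0,0,0],"rotation":[8.5,0,0]},{"travel":[0,0,0],"rotation":[8.5,0,0]}], "hand": 60}}

```text
time_s: 0.95
tcp_pos: [0.2371, 0.5767, 0.3045]
tool_rot: [1.175, 1.226, -1.185]
contact_force: [-0.4, 0.0, -0.1]
finger_gap: 0.0566
```

```bash
cat > g1.py <<'E'
from h import *
from workcell import sense
import sys
a=np.radians(2.7)
go([.640,-.2355,float(sys.argv[1])],tr([0,0,-1],[np.cos(a),np.sin(a),0]),sense())
E
python3 g1.py .25
```

```text
t 0.95 tcp [0.2371 0.5767 0.3045] gap 0.0566 F [-0.4  0.  -0.1] q [-1.37  0.35  0.19  1.49 -0.07  1.32 -1.14]
travel now-axes cm [ 5.78 37.1  82.71] rot deg [-0.46  0.29  0.16]
travel target-axes cm [ 5.45 36.42 83.03]
```

Emit:
{"api": "step_arm", "payload": {"targets": [{"travel":[0,1.0,3]},{"travel":[0,1.5,4.5]},{"travel":[0,1.5,4.5]},{"travel":[0,1.5,4.5]},{"travel":[0,1.5,4.5]},{"travel":[0,1.5,4.5]},{"travel":[0,1.5,4.5]},{"travel":[0,1.5,4.5]}]}}

```text
invalid input
```

Emit:
{"api": "step_arm", "payload": {"targets": [{"travel":[0,2,4.5]},{"travel":[0,2,4.5]},{"travel":[0,2,4.5]},{"travel":[0,2,4.5]},{"travel":[0,2,4.5]},{"travel":[0,2,4.5]},{"travel":[0,2,4.5]},{"travel":[0,2,4]}]}}

```text
invalid input
```

```bash
python3 g1.py .25
```

```text
t 0.95 tcp [0.2371 0.5767 0.3045] gap 0.0566 F [-0.4  0.  -0.1] q [-1.37  0.35  0.19  1.49 -0.07  1.32 -1.14]
travel now-axes cm [ 5.78 37.1  82.71] rot deg [-0.46  0.29  0.16]
travel target-axes cm [ 5.45 36.42 83.03]
```

Rotation is required in each row.

Emit:
{"api": "step_arm", "payload": {"targets": [{"travel":[0,1.0,3],"rotation":[0,0,0]},{"travel":[0,1.5,4.5],"rotation":[0,0,0]},{"travel":[0,1.5,4.5],"rotation":[0,0,0]},{"travel":[0,1.5,4.5],"rotation":[0,0,0]},{"travel":[0,1.5,4.5],"rotation":[0,0,0]},{"travel":[0,1.5,4.5],"rotation":[0,0,0]},{"travel":[0,1.5,4.5],"rotation":[0,0,0]},{"travel":[0,1.5,4.5],"rotation":[0,0,0]}]}}

```text
time_s: 1.75
tcp_pos: [0.3636, 0.2274, 0.3032]
tool_rot: [1.171, 1.227, -1.186]
contact_force: [1.5, 0.9, -0.1]
finger_gap: 0.0562
```

```bash
python3 g1.py .25
```

```text
t 1.75 tcp [0.3636 0.2274 0.3032] gap 0.0562 F [ 1.5  0.9 -0.1] q [-1.06 -0.04  0.42  1.94  0.02  1.25 -0.61]
travel now-axes cm [ 5.5  25.75 47.35] rot deg [-0.35  0.39  0.32]
travel target-axes cm [ 5.32 25.43 47.55]
```

Emit:
{"api": "step_arm", "payload": {"targets": [{"travel":[0,2.4,4.2],"rotation":[0,0,0]},{"travel":[0,2.4,4.2],"rotation":[0,0,0]},{"travel":[0,2.4,4.2],"rotation":[0,0,0]},{"travel":[0,2.4,4.2],"rotation":[0,0,0]},{"travel":[0,2.4,4.2],"rotation":[0,0,0]},{"travel":[0,2.4,4.2],"rotation":[0,0,0]},{"travel":[0,2.4,4.2],"rotation":[0,0,0]},{"travel":[0,2.4,4.2],"rotation":[0,0,0]}]}}

```text
time_s: 2.55
tcp_pos: [0.5728, -0.1134, 0.3051]
tool_rot: [1.173, 1.23, -1.178]
contact_force: [1.2, 2.6, -0.1]
finger_gap: 0.0563
```

```bash
python3 g1.py .25
```

```text
t 2.55 tcp [ 0.5728 -0.1134  0.3051] gap 0.0563 F [ 1.2  2.6 -0.1] q [-0.48  0.34  0.8   1.61 -0.25  1.3   0.41]
travel now-axes cm [ 5.53  6.17 12.49] rot deg [-0.08  0.12  0.11]
travel target-axes cm [ 5.51  6.14 12.51]
```

Emit:
{"api": "step_arm", "payload": {"targets": [{"travel":[0,1.5,3],"rotation":[0,0,0]},{"travel":[0,1.5,3],"rotation":[0,0,0]},{"travel":[0,1.5,3],"rotation":[0,0,0]},{"travel":[1,1,2.2],"rotation":[0,0,0]},{"travel":[2,0.6,1.3],"rotation":[0,0,0]},{"travel":[1.5,0,0],"rotation":[0,0,0]},{"travel":[1,0,0],"rotation":[0,0,0]},{"travel":[0,0,0],"rotation":[0,0,0]}]}}

```text
time_s: 3.35
tcp_pos: [0.6412, -0.247, 0.244]
tool_rot: [1.172, 1.23, -1.187]
contact_force: [0.5, -0.3, 0.2]
finger_gap: 0.0563
```

```bash
python3 g1.py .124
python3 - <<'E'
from workcell import camera
import cv2,pickle
d={}
for n in("wrist","scene"):
    c=camera(n);d[n]=c;cv2.imwrite(f"pics/{n}1.png",c["color"][:,:,::-1])
pickle.dump(d,open("c1.pkl","wb"))
E
```

```text
t 3.35 tcp [ 0.6412 -0.247   0.244 ] gap 0.0563 F [ 0.5 -0.3  0.2] q [-0.16  0.6   0.76  1.41 -0.41  1.3   0.66]
travel now-axes cm [11.99  0.02 -1.21] rot deg [-0.38  0.24  0.44]
travel target-axes cm [12.   -0.07 -1.16]
```

View pics/wrist1.png

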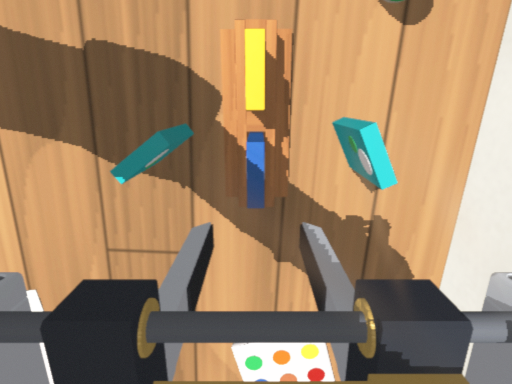

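The wrist view shows the blue panel's top at about (256,170), yellow beyond it at (256,68), and the open fingers straddling the blue panel's line. I'll check the position with wrist depth.

Run:
```python
import pickle;from h import *
d=pickle.load(open("c1.pkl","rb"))
for n in d:
    c=d[n];P=cloud(c);H=hsv(c);ok=c["z_map"]>0
    m=ok&(H[...,0]>=108)&(H[...,0]<=125)&(H[...,1]>130)&(P[...,2]>.12)&(P[...,2]<.14)&(abs(P[...,0]-.64)<.04)
    q=P[m];print(n,len(q),rect(q),q.mean(0))
```

```text
wrist 841 ((638.0254516601562, -229.50811767578125), (16.236186981201172, 58.921043395996094), 2.675438642501831) [ 0.63817932 -0.22708012  0.12893406]
scene 250 ((639.8643188476562, -235.30850219726562), (19.563047409057617, 69.49050903320312), 5.622839450836182) [ 0.6408944  -0.23788065  0.12960736]
```

Emit:
{"api": "step_arm", "payload": {"targets": [{"travel":[0,-0.1,-0.6],"rotation":[-0.2,0.2,0.2]},{"travel":[1,0,-0.6],"rotation":[-0.2,0,0.2]},{"travel":[2,0,0],"rotation":[0,0,0]},{"travel":[2,0,0],"rotation":[0,0,0]},{"travel":[2,0,0],"rotation":[0,0,0]},{"travel":[1.5,0,0],"rotation":[0,0,0]},{"travel":[0,0,0],"rotation":[0,0,0]},{"travel":[0,0,0],"rotation":[0,0,0]}]}}

```text
time_s: 4.25
tcp_pos: [0.6427, -0.2284, 0.1607]
tool_rot: [1.173, 1.227, -1.161]
contact_force: [-0.4, 0.6, 0.6]
finger_gap: 0.0568
```

```bash
sed -i 's/\.640,-\.2355/.639,-.2355/' g1.py; python3 g1.py .122
```

```text
t 4.25 tcp [ 0.6427 -0.2284  0.1607] gap 0.0568 F [-0.4  0.6  0.6] q [-0.17  0.65  0.71  1.52 -0.46  1.13  0.69]
travel now-axes cm [ 3.86 -0.44  0.68] rot deg [ 0.48  0.02 -0.58]
travel target-axes cm [ 3.87 -0.4   0.69]
```

Emit:
{"api": "step_arm", "payload": {"targets": [{"travel":[0,-0.4,0.7],"rotation":[0.4,0,-0.6]},{"travel":[0,0,0],"rotation":[0,0,0]},{"travel":[0,0,0],"rotation":[0,0,0]},{"travel":[1,0,0],"rotation":[0,0,0]},{"travel":[1,0,0],"rotation":[0,0,0]},{"travel":[1,0,0],"rotation":[0,0,0]},{"travel":[0.5,0,0],"rotation":[0,0,0]},{"travel":[0,0,0],"rotation":[0,0,0]}]}}

```text
time_s: 5.05
tcp_pos: [0.6394, -0.2368, 0.1245]
tool_rot: [1.174, 1.23, -1.174]
contact_force: [-0.6, -0.2, 1.0]
finger_gap: 0.0564
```

```bash
python3 g1.py .122
```

```text
t 5.05 tcp [ 0.6394 -0.2368  0.1245] gap 0.0564 F [-0.6 -0.2  1. ] q [-0.15  0.69  0.7   1.55 -0.48  1.08  0.71]
travel now-axes cm [ 0.25 -0.04 -0.13] rot deg [ 0.03  0.07 -0.07]
travel target-axes cm [ 0.25 -0.04 -0.13]
```

Emit:
{"api": "step_arm", "payload": {"targets": [{"travel":[0.2,0,-0.1],"rotation":[0,0,0]},{"travel":[0,0,0],"rotation":[0,0,0]},{"travel":[0,0,0],"rotation":[0,0,0]},{"travel":[0,0,0],"rotation":[0,0,0]},{"travel":[0,0,0],"rotation":[0,0,0]},{"travel":[0,0,0],"rotation":[0,0,0]},{"travel":[0,0,0],"rotation":[0,0,0]},{"travel":[0,0,0],"rotation":[0,0,0]}], "hand": 0, "force": 30}}

```text
time_s: 5.85
tcp_pos: [0.6397, -0.2357, 0.123]
tool_rot: [1.174, 1.229, -1.173]
contact_force: [0.4, -0.1, -0.3]
finger_gap: 0.0172
```

```bash
python3 g1.py .25
```

```text
t 5.85 tcp [ 0.6397 -0.2357  0.123 ] gap 0.0172 F [ 0.4 -0.1 -0.3] q [-0.15  0.69  0.69  1.55 -0.48  1.07  0.71]
travel now-axes cm [-1.27e+01 -4.00e-02 -1.00e-02] rot deg [ 0.04  0.08 -0.11]
travel target-axes cm [-12.7   -0.07  -0.02]
```

Gripped, with the gap at 17.2 mm. Lift slowly out of the pocket (60 mm or more).

Emit:
{"api": "step_arm", "payload": {"targets": [{"travel":[-0.8,0,0],"rotation":[0,0,0]},{"travel":[-1.2,0,0],"rotation":[0,0,0]},{"travel":[-1.5,0,0],"rotation":[0,0,0]},{"travel":[-1.5,0,0],"rotation":[0,0,0]},{"travel":[-1.5,0,0],"rotation":[0,0,0]},{"travel":[-1.5,0,0],"rotation":[0,0,0]},{"travel":[-1.5,0,0],"rotation":[0,0,0]},{"travel":[-1,0,0],"rotation":[0,0,0]}]}}

```text
time_s: 6.65
tcp_pos: [0.6394, -0.2358, 0.2383]
tool_rot: [1.174, 1.228, -1.173]
contact_force: [-0.8, 0.2, -1.4]
finger_gap: 0.017
```

Emit:
{"api": "step_arm", "payload": {"targets": [{"travel":[-2,0,0],"rotation":[0,0,0]},{"travel":[-2,0,0],"rotation":[0,0,0]},{"travel":[-2,0,0],"rotation":[0,0,0]},{"travel":[-2,0,0],"rotation":[0,0,0]},{"travel":[-2,0,0],"rotation":[0,0,0]},{"travel":[-2,0,0],"rotation":[0,0,0]},{"travel":[-2,0,0],"rotation":[0,0,0]},{"travel":[0,0,0],"rotation":[0,0,0]}]}}

```text
time_s: 7.45
tcp_pos: [0.6379, -0.2355, 0.3887]
tool_rot: [1.175, 1.227, -1.173]
contact_force: [0.5, -0.8, -2.2]
finger_gap: 0.0173
```

```bash
python3 - <<'E'
from workcell import camera
import cv2,pickle
d={}
for n in("wrist","scene"):
    c=camera(n);d[n]=c;cv2.imwrite(f"pics/{n}2.png",c["color"][:,:,::-1])
pickle.dump(d,open("c2.pkl","wb"))
E
cat > g2.py <<'E'
from h import *
from workcell import sense
import sys
b=np.radians(-3.0);M=np.array([.640,.200,.165])
Rb=R.from_euler('z',b)
mx=Rb.apply([np.cos(np.pi/6),0,.5]);mz=Rb.apply([-.5,0,np.cos(np.pi/6)]);my=np.cross(mz,mx)
MM=np.stack([mx,my,mz],1)
Rt=tr(-mz,mx)
# args: mouth-frame x,y of the TCP axis and z of the fingertips (mm)
x,y,z=[float(v)/1000 for v in sys.argv[1:4]]
s=sense()
go(M+MM@np.array([x,y,z+.022]),Rt,s)
tx=R.from_rotvec(s["tool_rot"]).apply([.022,0,0])
print("tips in mouth mm",((s["tcp_pos"]+tx-M)@MM*1000).round(1))
E
python3 g2.py -14 0 115
```

```text
t 7.55 tcp [ 0.6375 -0.235   0.3857] gap 0.0175 F [ 0.2  0.5 -2. ] q [-0.17  0.52  0.79  1.21 -0.36  1.55  0.61]
travel now-axes cm [ 10.86  -5.74 -44.25] rot deg [ 5.57 -1.43 29.94]
travel target-axes cm [  4.4  -14.19 -43.45]
tips in mouth mm [ 116.9 -434.6  162. ]
```

View pics/scene2.png

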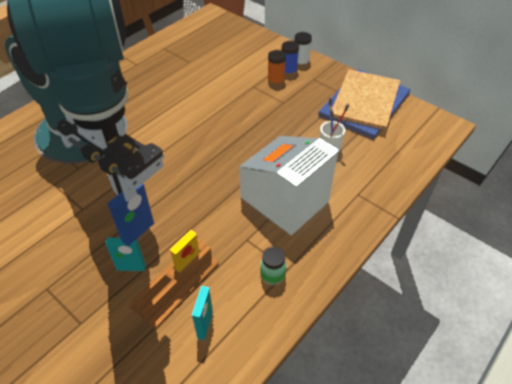

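The panel is held at (130,212) in the scene view, clear of the rack. Carry it over to the box, tilting on the way.

Emit:
{"api": "step_arm", "payload": {"targets": [{"travel":[0,-1,-2],"rotation":[0.7,-0.2,3.7]},{"travel":[0,-1,-3],"rotation":[0.7,-0.2,3.7]},{"travel":[0,-1,-3],"rotation":[0.7,-0.2,3.7]},{"travel":[0,-1,-3.5],"rotation":[0.7,-0.2,3.7]},{"travel":[0,-1,-3.5],"rotation":[0.7,-0.2,3.7]},{"travel":[0,-1,-3.5],"rotation":[0.7,-0.2,3.7]},{"travel":[0,-1,-3.5],"rotation":[0.7,-0.2,3.7]},{"travel":[0,0,-3.5],"rotation":[0.7,-0.2,3.7]}]}}

```text
time_s: 8.35
tcp_pos: [0.5637, 0.027, 0.3568]
tool_rot: [1.44, 0.781, -0.859]
contact_force: [1.2, -0.7, -1.8]
finger_gap: 0.0175
```

```bash
python3 g2.py -14 0 115
```

```text
t 8.35 tcp [0.5637 0.027  0.3568] gap 0.0175 F [ 1.2 -0.7 -1.8] q [-0.82 -0.15  0.59  1.99  0.31  0.79 -0.44]
travel now-axes cm [  6.25  -5.2  -17.68] rot deg [-0.12  0.07  0.1 ]
travel target-axes cm [  6.27  -5.18 -17.68]
tips in mouth mm [  37.7 -176.8  177.7]
```

Emit:
{"api": "step_arm", "payload": {"targets": [{"travel":[0,-0.8,-2.7],"rotation":[0,0,0]},{"travel":[0,-0.8,-2.7],"rotation":[0,0,0]},{"travel":[0,-0.8,-2.7],"rotation":[0,0,0]},{"travel":[0,-0.8,-2.7],"rotation":[0,0,0]},{"travel":[0,-0.8,-2.7],"rotation":[0,0,0]},{"travel":[0,-0.8,-2.7],"rotation":[0,0,0]},{"travel":[0,-0.4,-1.5],"rotation":[0,0,0]},{"travel":[0,0,0],"rotation":[0,0,0]}]}}

```text
time_s: 9.15
tcp_pos: [0.5167, 0.2184, 0.3196]
tool_rot: [1.427, 0.794, -0.856]
contact_force: [0.2, -0.3, -1.9]
finger_gap: 0.0175
```

```bash
python3 g2.py -14 0 115
```

```text
t 9.15 tcp [0.5167 0.2184 0.3196] gap 0.0175 F [ 0.2 -0.3 -1.9] q [-0.95 -0.05  0.29  2.    0.46  0.83 -0.95]
travel now-axes cm [5.88 1.66 1.23] rot deg [ 0.68 -0.11  0.57]
travel target-axes cm [5.9  1.62 1.2 ]
tips in mouth mm [-30.4  12.  174. ]
```

Emit:
{"api": "step_arm", "payload": {"targets": [{"travel":[1,0.8,0.6],"rotation":[0.7,0,0.6]},{"travel":[1,0.8,0.6],"rotation":[0,0,0]},{"travel":[1,0,0],"rotation":[0,0,0]},{"travel":[1,0,0],"rotation":[0,0,0]},{"travel":[1,0,0],"rotation":[0,0,0]},{"travel":[0.5,0,0],"rotation":[0,0,0]},{"travel":[0,0,0],"rotation":[0,0,0]},{"travel":[0,0,0],"rotation":[0,0,0]}]}}

```text
time_s: 9.95
tcp_pos: [0.5565, 0.2016, 0.2731]
tool_rot: [1.435, 0.784, -0.859]
contact_force: [-0.3, 0.2, -1.1]
finger_gap: 0.0176
```

```bash
python3 g2.py -14 0 100;python3 - <<'E'
from workcell import camera
import cv2,pickle
d={}
for n in("top","scene"):
    c=camera(n);d[n]=c;cv2.imwrite(f"pics/{n}3.png",cv2.resize(c["color"][60:260,150:400,::-1],(750,600)))
pickle.dump(d,open("c3.pkl","wb"))
E
```

```text
t 9.95 tcp [0.5565 0.2016 0.2731] gap 0.0176 F [-0.3  0.2 -1.1] q [-0.9   0.05  0.35  2.02  0.44  0.68 -0.89]
travel now-axes cm [ 1.33  0.43 -0.28] rot deg [0.13 0.08 0.25]
travel target-axes cm [ 1.33  0.42 -0.28]
tips in mouth mm [-18.3  -2.8 113.3]
```

View pics/scene3.png

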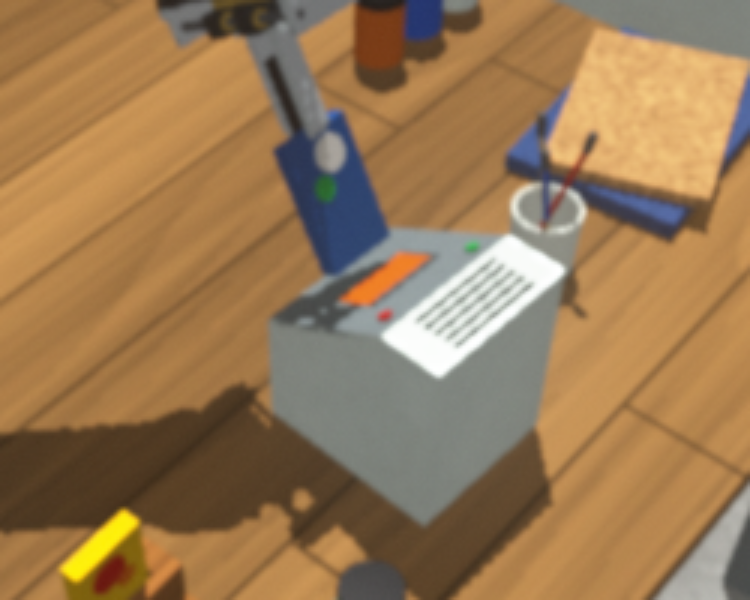

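View pics/top3.png

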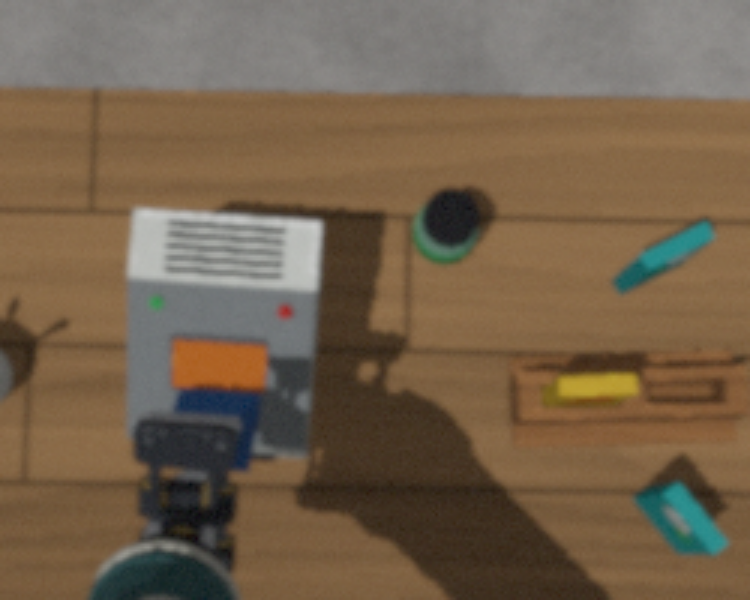

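The panel is aligned above the lower part of the flap (top view: panel end about 178–260 px, flap 172–268 px). Now measure the panel in the mouth frame.

```bash
cat > pm.py <<'E'
import sys,pickle;from h import *
b=np.radians(-3.0);M=np.array([.640,.200,.165]);Rb=R.from_euler('z',b)
mx=Rb.apply([np.cos(np.pi/6),0,.5]);mz=Rb.apply([-.5,0,np.cos(np.pi/6)]);my=np.cross(mz,mx)
MM=np.stack([mx,my,mz],1)
d=pickle.load(open(sys.argv[1],"rb"))
for n in d:
    c=d[n];P=(cloud(c)-M)@MM*1000;H=hsv(c);ok=c["z_map"]>0
    near=ok&(abs(P[...,0])<60)&(abs(P[...,1])<70)&(P[...,2]>-100)&(P[...,2]<200)
    for nm,lo,hi in(("blue",108,125),("orange",5,14)):
        m=near&(H[...,0]>=lo)&(H[...,0]<=hi)&(H[...,1]>150)
        q=P[m]
        if len(q)>5:print(n,nm,len(q),"p2",np.percentile(q,2,0).round(1),"p98",np.percentile(q,98,0).round(1),"mean",q.mean(0).round(1))
        if nm=="blue" and len(q)>50:
            for z0 in range(0,130,15):
                k=q[abs(q[:,2]-z0)<7.5]
                if len(k)>8:print("  z",z0,len(k),"x med",np.median(k[:,0]).round(1),"y",k[:,1].min().round(1),k[:,1].max().round(1))
E
python3 pm.py c3.pkl
```

```text
top blue 86 p2 [-12.  -35.5  31.8] p98 [ -6.5  23.1 142.4] mean [ -8.7 -13.3  63.8]
  z 30 14 x med -9.3 y -31.8 21.3
  z 45 26 x med -8.7 y -35.4 27.1
  z 60 21 x med -8.8 y -34.0 16.6
  z 75 9 x med -8.4 y -35.5 19.5
top orange 449 p2 [-17.  -36.5  -5.2] p98 [23.8 39.3  2.9] mean [ 3.4  1.  -1.3]
scene orange 188 p2 [-20.6 -37.5  -1. ] p98 [22.5 37.   3.2] mean [ 0.1 -0.8  1. ]
```

Emit:
{"api": "step_arm", "payload": {"targets": [{"travel":[0,0.7,-0.3],"rotation":[0,0,0.2]},{"travel":[0,0,0],"rotation":[0,0,0]},{"travel":[0.5,0,0],"rotation":[0,0,0]},{"travel":[0.5,0,0],"rotation":[0,0,0]},{"travel":[0.5,0,0],"rotation":[0,0,0]},{"travel":[0,0,0],"rotation":[0,0,0]},{"travel":[0,0,0],"rotation":[0,0,0]},{"travel":[0,0,0],"rotation":[0,0,0]}]}}

```text
time_s: 10.85
tcp_pos: [0.5716, 0.2045, 0.2636]
tool_rot: [1.437, 0.782, -0.854]
contact_force: [0.4, -0.2, -1.4]
finger_gap: 0.0173
```

```bash
python3 g2.py -11 0 60
```

```text
t 10.85 tcp [0.5716 0.2045 0.2636] gap 0.0173 F [ 0.4 -0.2 -1.4] q [-0.89  0.09  0.35  2.01  0.42  0.65 -0.88]
travel now-axes cm [ 3.77 -0.1   0.09] rot deg [ 0.13  0.   -0.02]
travel target-axes cm [ 3.77 -0.09  0.09]
tips in mouth mm [-10.1   0.9  97.7]
```

Emit:
{"api": "step_arm", "payload": {"targets": [{"travel":[0.8,0,0],"rotation":[0,0,0]},{"travel":[0.8,0,0],"rotation":[0,0,0]},{"travel":[0.8,0,0],"rotation":[0,0,0]},{"travel":[0.8,0,0],"rotation":[0,0,0]},{"travel":[0.6,0,0],"rotation":[0,0,0]},{"travel":[0.4,0,0],"rotation":[0,0,0]},{"travel":[0,0,0],"rotation":[0,0,0]},{"travel":[0,0,0],"rotation":[0,0,0]}]}}

```text
time_s: 11.65
tcp_pos: [0.5941, 0.2033, 0.2232]
tool_rot: [1.436, 0.782, -0.855]
contact_force: [-0.8, 0.9, -1.2]
finger_gap: 0.0172
```

```bash
python3 g2.py -11 0 10
python3 - <<'E'
from workcell import camera
import cv2,pickle
d={}
for n in("top","scene"):
    c=camera(n);d[n]=c;cv2.imwrite(f"pics/{n}4.png",cv2.resize(c["color"][60:260,150:400,::-1],(750,600)))
pickle.dump(d,open("c4.pkl","wb"))
E
python3 pm.py c4.pkl
```

```text
t 11.65 tcp [0.5941 0.2033 0.2232] gap 0.0172 F [-0.8  0.9 -1.2] q [-0.85  0.19  0.37  2.01  0.4   0.54 -0.86]
travel now-axes cm [ 4.14 -0.03  0.09] rot deg [0.15 0.04 0.04]
travel target-axes cm [ 4.14 -0.03  0.09]
tips in mouth mm [-10.7   0.9  51.4]
top blue 56 p2 [-12.8 -32.3 -25.3] p98 [ 0.8 31.1 82. ] mean [ -2.6 -11.7  15.4]
  z 75 13 x med -4.8 y -32.2 -23.5
top orange 92 p2 [  2.  -34.9 -33.9] p98 [ 20.2  36.5 -10.4] mean [ 10.9  -0.8 -22.7]
```

View pics/scene4.png

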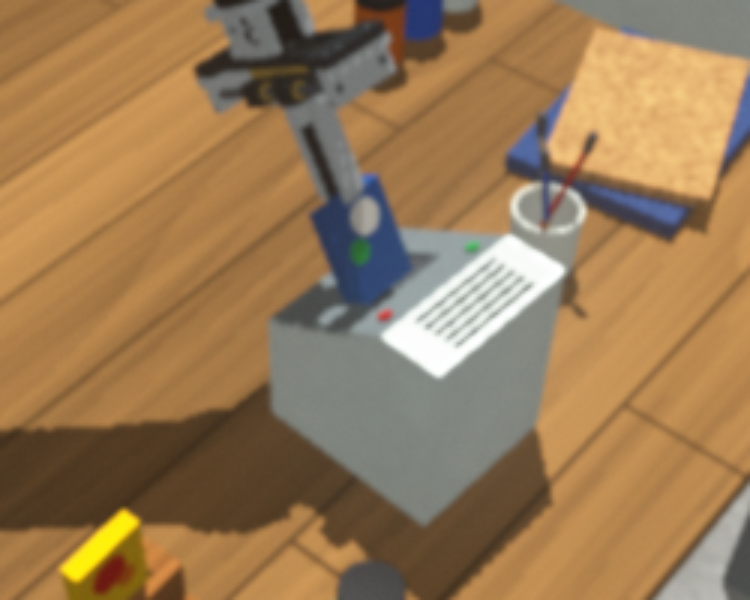

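The panel is entering at (370,290) and the flap has opened; no force spike. Continue until the fingertips are about 8 mm above the face.

Emit:
{"api": "step_arm", "payload": {"targets": [{"travel":[0.8,0,0.1],"rotation":[0,0,0]},{"travel":[0.8,0,0],"rotation":[0,0,0]},{"travel":[0.8,0,0],"rotation":[0,0,0]},{"travel":[0.7,0,0],"rotation":[0,0,0]},{"travel":[0.5,0,0],"rotation":[0,0,0]},{"travel":[0.3,0,0],"rotation":[0,0,0]},{"travel":[0,0,0],"rotation":[0,0,0]},{"travel":[0,0,0],"rotation":[0,0,0]}]}}

```text
time_s: 12.55
tcp_pos: [0.6152, 0.2011, 0.1863]
tool_rot: [1.436, 0.782, -0.855]
contact_force: [-0.9, 0.8, -0.9]
finger_gap: 0.0172
```

```bash
python3 g2.py -13 0 5
```

```text
t 12.55 tcp [0.6152 0.2011 0.1863] gap 0.0172 F [-0.9  0.8 -0.9] q [-0.82  0.27  0.37  2.    0.38  0.46 -0.84]
travel now-axes cm [ 0.38 -0.21 -0.02] rot deg [0.17 0.03 0.05]
travel target-axes cm [ 0.38 -0.21 -0.02]
tips in mouth mm [-10.9  -0.2   8.8]
```

Emit:
{"api": "step_arm", "payload": {"targets": [{"travel":[0.3,-0.2,0],"rotation":[0,0,0]},{"travel":[0,-0.1,0],"rotation":[0,0,0]},{"travel":[0,0,0],"rotation":[0,0,0]},{"travel":[0,0,0],"rotation":[0,0,0]},{"travel":[0,0,0],"rotation":[0,0,0]},{"travel":[0,0,0],"rotation":[0,0,0]},{"travel":[0,0,0],"rotation":[0,0,0]},{"travel":[0,0,0],"rotation":[0,0,0]}]}}

```text
time_s: 13.35
tcp_pos: [0.614, 0.2013, 0.1824]
tool_rot: [1.437, 0.782, -0.854]
contact_force: [1.0, -0.4, -5.1]
finger_gap: 0.0175
```

```bash
python3 g2.py -13 0 5
```

```text
t 13.35 tcp [0.614  0.2013 0.1824] gap 0.0175 F [ 1.  -0.4 -5.1] q [-0.82  0.28  0.37  2.01  0.38  0.45 -0.85]
travel now-axes cm [ 0.11  0.08 -0.  ] rot deg [ 0.15 -0.01  0.  ]
travel target-axes cm [ 0.11  0.08 -0.  ]
tips in mouth mm [-13.8  -0.    6.1]
```

Emit:
{"api": "step_arm", "payload": {"targets": [{"travel":[0,0,0],"rotation":[0,0,0]},{"travel":[0,0,0],"rotation":[0,0,0]},{"travel":[0,0,0],"rotation":[0,0,0]},{"travel":[0,0,0],"rotation":[0,0,0]},{"travel":[0,0,0],"rotation":[0,0,0]},{"travel":[0,0,0],"rotation":[0,0,0]},{"travel":[0,0,0],"rotation":[0,0,0]},{"travel":[0,0,0],"rotation":[0,0,0]}], "hand": 36}}

```text
time_s: 14.15
tcp_pos: [0.6152, 0.2019, 0.184]
tool_rot: [1.439, 0.781, -0.851]
contact_force: [-0.6, 0.8, 0.4]
finger_gap: 0.0337
```

Emit:
{"api": "step_arm", "payload": {"targets": [{"travel":[-0.7,0.2,0],"rotation":[0,0,0]},{"travel":[-1,0,0],"rotation":[0,0,0]},{"travel":[-1,0,0],"rotation":[0,0,0]},{"travel":[-1,0,0],"rotation":[0,0,0]},{"travel":[-1,0,0],"rotation":[0,0,0]},{"travel":[-1,0,0],"rotation":[0,0,0]},{"travel":[-1,0,0],"rotation":[0,0,0]},{"travel":[0,0,0],"rotation":[0,0,0]}]}}

```text
time_s: 14.95
tcp_pos: [0.5803, 0.2039, 0.2498]
tool_rot: [1.44, 0.781, -0.849]
contact_force: [0.5, -0.0, 0.6]
finger_gap: 0.034
```

```bash
python3 g2.py -10 0 40
python3 - <<'E'
from workcell import camera
import cv2,pickle
d={}
for n in("top","scene","wrist"):
    c=camera(n);d[n]=c;cv2.imwrite(f"pics/{n}5.png",cv2.resize(c["color"][60:260,150:400,::-1],(750,600)) if n!="wrist" else c["color"][...,::-1])
pickle.dump(d,open("c5.pkl","wb"))
E
python3 pm.py c5.pkl
```

```text
t 14.95 tcp [0.5803 0.2039 0.2498] gap 0.034 F [ 0.5 -0.   0.6] q [-0.88  0.12  0.36  2.01  0.42  0.6  -0.87]
travel now-axes cm [ 4.13 -0.08  0.09] rot deg [ 0.09 -0.2  -0.23]
travel target-axes cm [ 4.13 -0.06  0.07]
tips in mouth mm [-9.3  0.8 81.3]
top blue 32 p2 [-11.9 -32.5 -23.9] p98 [-2.4 28.9 35.9] mean [ -4.6 -11.7   5.3]
top orange 116 p2 [ -0.2 -36.4 -34. ] p98 [20.9 36.8 -8.2] mean [ 10.5  -0.6 -21.3]
scene blue 36 p2 [-15.8 -14.8  33.2] p98 [-4.6 26.1 38.2] mean [-9.   6.4 36.1]
wrist blue 898 p2 [-23.5 -15.5 -37.3] p98 [-8.2 35.5 35.8] mean [-15.9  21.6  26.5]
  z 0 46 x med -16.3 y 35.1 35.6
  z 15 45 x med -16.0 y 35.1 35.6
  z 30 732 x med -15.9 y -32.2 35.6
wrist orange 1902 p2 [ -4.  -34.7 -35.2] p98 [21.9 38.4 -5.5] mean [  9.4   3.9 -19.8]
```

View pics/scene5.png

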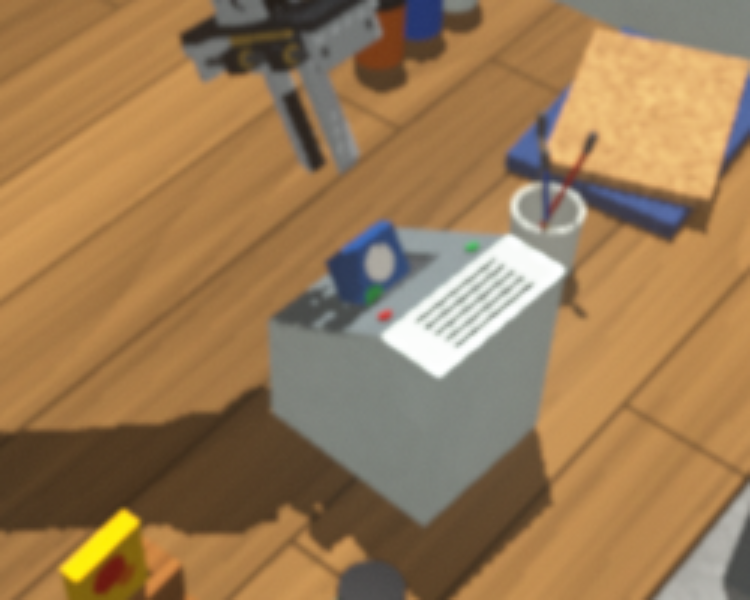

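View pics/wrist5.png

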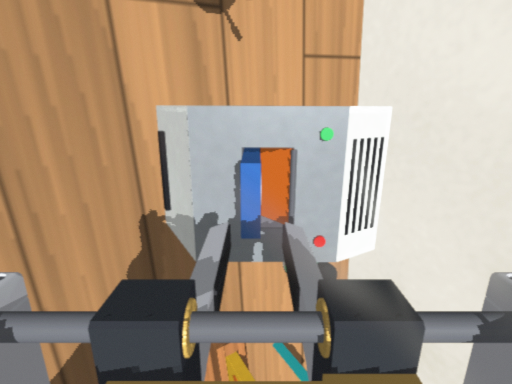

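The panel stays put in the mouth, flat on the lower wall (centre x about -16, end at z about +36 mm; wrist view blue at (250,195), flap resting on it at (277,185)). Close the fingers and align at mouth x ≈ -9.

Emit:
{"api": "step_arm", "payload": {"targets": [{"travel":[0,0,0.1],"rotation":[0,-0.2,-0.2]},{"travel":[0,0,0],"rotation":[0,0,0]},{"travel":[0,0,0],"rotation":[0,0,0]},{"travel":[0,0,0],"rotation":[0,0,0]},{"travel":[0,0,0],"rotation":[0,0,0]},{"travel":[0,0,0],"rotation":[0,0,0]},{"travel":[0,0,0],"rotation":[0,0,0]},{"travel":[0,0,0],"rotation":[0,0,0]}], "hand": 0}}

```text
time_s: 15.9
tcp_pos: [0.5804, 0.2016, 0.2461]
tool_rot: [1.434, 0.781, -0.859]
contact_force: [0.1, -0.7, -0.1]
finger_gap: 0.0005
```

Emit:
{"api": "step_arm", "payload": {"targets": [{"travel":[0.8,0,0],"rotation":[0,0,0]},{"travel":[0.8,0,0],"rotation":[0,0,0]},{"travel":[0.8,0,0],"rotation":[0,0,0]},{"travel":[0.8,0,0],"rotation":[0,0,0]},{"travel":[0.5,0,0],"rotation":[0,0,0]},{"travel":[0,0,0],"rotation":[0,0,0]},{"travel":[0,0,0],"rotation":[0,0,0]},{"travel":[0,0,0],"rotation":[0,0,0]}]}}

```text
time_s: 16.7
tcp_pos: [0.6004, 0.2, 0.2101]
tool_rot: [1.432, 0.781, -0.861]
contact_force: [-0.3, -0.0, 0.6]
finger_gap: 0.0003
```

```bash
python3 g2.py -9 0 0
```

```text
t 16.7 tcp [0.6004 0.2    0.2101] gap 0.0003 F [-0.3 -0.   0.6] q [-0.84  0.21  0.37  2.01  0.39  0.52 -0.85]
travel now-axes cm [ 3.68  0.28 -0.23] rot deg [0.15 0.32 0.23]
travel target-axes cm [ 3.68  0.27 -0.21]
tips in mouth mm [-11.8  -2.2  36.8]
```

Emit:
{"api": "step_arm", "payload": {"targets": [{"travel":[-0.2,0.3,-0.2],"rotation":[0,0.3,0.2]},{"travel":[0,0,0],"rotation":[0,0,0]},{"travel":[0.5,0,0],"rotation":[0,0,0]},{"travel":[0.7,0,0],"rotation":[0,0,0]},{"travel":[0.7,0,0],"rotation":[0,0,0]},{"travel":[0.7,0,0],"rotation":[0,0,0]},{"travel":[0.4,0,0],"rotation":[0,0,0]},{"travel":[0,0,0],"rotation":[0,0,0]}]}}

```text
time_s: 17.5
tcp_pos: [0.6189, 0.2016, 0.1858]
tool_rot: [1.437, 0.783, -0.853]
contact_force: [0.4, 0.0, 0.2]
finger_gap: 0.0002
```

```bash
python3 g2.py -9 0 0
python3 - <<'E'
from workcell import camera
import cv2,pickle
d={}
for n in("top","scene","wrist"):
    c=camera(n);d[n]=c;cv2.imwrite(f"pics/{n}6.png",cv2.resize(c["color"][60:260,150:400,::-1],(750,600)) if n!="wrist" else c["color"][...,::-1])
pickle.dump(d,open("c6.pkl","wb"))
E
python3 pm.py c6.pkl
```

```text
t 17.5 tcp [0.6189 0.2016 0.1858] gap 0.0002 F [0.4 0.  0.2] q [-0.81  0.28  0.37  2.    0.37  0.45 -0.83]
travel now-axes cm [ 0.66 -0.1   0.05] rot deg [ 0.14 -0.07 -0.03]
travel target-axes cm [ 0.66 -0.1   0.05]
tips in mouth mm [-7.9  0.5  6.6]
top blue 20 p2 [-15.8 -33.  -16.2] p98 [ 49.6  26.9 168.5] mean [ -2.1 -16.8  33. ]
top orange 14 p2 [  1.3 -34.8 -31.7] p98 [ 18.8 -26.4 -12.4] mean [ 10.3 -30.7 -21.7]
scene blue 7 p2 [-9.3 20.5 27. ] p98 [-6.4 27.8 33.4] mean [-7.9 23.8 30.1]
wrist blue 865 p2 [-23.7   6.7 -33.5] p98 [-8.  35.5 31. ] mean [-15.8  26.9  16.2]
  z 0 88 x med -14.5 y 34.8 35.5
  z 15 55 x med -11.5 y 34.7 35.6
  z 30 567 x med -17.0 y -1.4 35.4
wrist orange 2499 p2 [ -4.5 -32.7 -35.6] p98 [22.2 39.  -5.2] mean [ 10.1  11.8 -19. ]
```

View pics/wrist6.png

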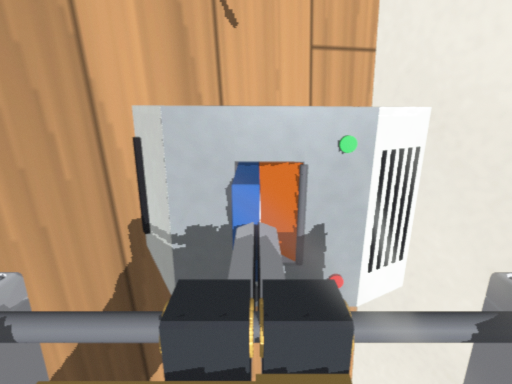

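View pics/scene6.png

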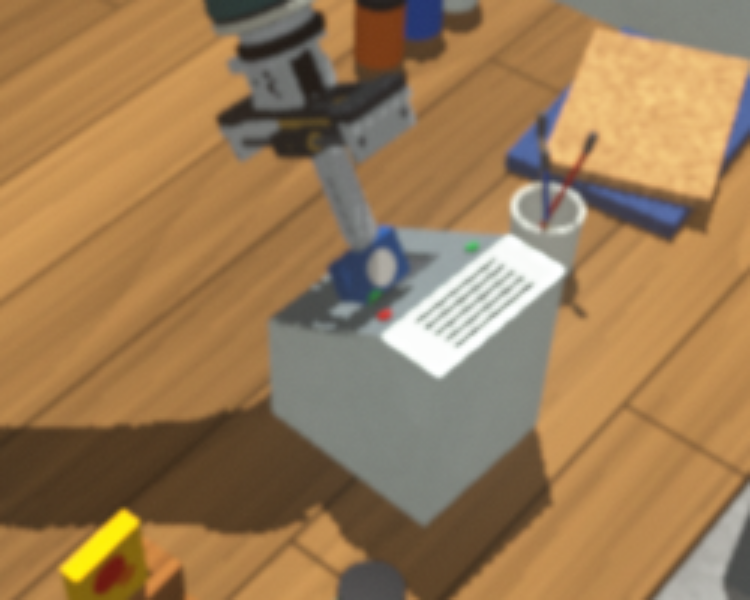

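The measurement disagrees with a clean push: the panel end is still at z≈31 while the tips are at 6.6. The tapered tips slid over the panel's top face. I'll withdraw, turn the tool 90° (16 mm pad width across the thickness) and push at mouth x ≈ -15.

Emit:
{"api": "step_arm", "payload": {"targets": [{"travel":[-1,0,0],"rotation":[0,0,0]},{"travel":[-1,0,0],"rotation":[0,0,0]},{"travel":[-1,0,0],"rotation":[0,0,0]},{"travel":[-1,0,0],"rotation":[0,0,0]},{"travel":[-1,0,0],"rotation":[0,0,0]},{"travel":[-1,0,0],"rotation":[0,0,0]},{"travel":[-1,0,0],"rotation":[-5,0,0]},{"travel":[0,0,0],"rotation":[-5,0,0]}]}}

```text
time_s: 18.45
tcp_pos: [0.5801, 0.2042, 0.2553]
tool_rot: [1.283, 0.837, -0.76]
contact_force: [0.1, -1.1, -0.9]
finger_gap: 0.0005
```

Emit:
{"api": "step_arm", "payload": {"targets": [{"travel":[0,0,0],"rotation":[-8,0,0]},{"travel":[0,0,0],"rotation":[-8,0,0]},{"travel":[0,0,0],"rotation":[-8,0,0]},{"travel":[0,0,0],"rotation":[-8,0,0]},{"travel":[0,0,0],"rotation":[-8,0,0]},{"travel":[0,0,0],"rotation":[-8,0,0]},{"travel":[0,0,0],"rotation":[-8,0,0]},{"travel":[0,0,0],"rotation":[-8,0,0]}]}}

```text
time_s: 19.25
tcp_pos: [0.578, 0.205, 0.2611]
tool_rot: [0.239, 1.031, -0.16]
contact_force: [0.1, -0.4, 0.2]
finger_gap: 0.0005
```

```bash
sed 's/Rt=tr(-mz,mx)/Rt=tr(-mz,my)/' g2.py > g3.py; python3 g3.py -15 0 45;  python3 - <<'E'
from workcell import camera
import cv2,pickle
d={}
for n in("wrist",):
    c=camera(n);d[n]=c;cv2.imwrite(f"pics/{n}7.png",c["color"][...,::-1])
pickle.dump(d,open("c7.pkl","wb"))
E
python3 pm.py c7.pkl
```

```text
t 19.25 tcp [0.578  0.205  0.2611] gap 0.0005 F [ 0.1 -0.4  0.2] q [-0.76  0.1   0.24  2.    0.44  0.63  0.45]
travel now-axes cm [ 4.73 -0.42 -0.88] rot deg [-13.12   0.33  -0.45]
travel target-axes cm [ 4.73 -0.17 -0.92]
tips in mouth mm [-5.7  1.9 92.3]
wrist blue 590 p2 [-24.9 -31.8   8.8] p98 [-8.5 33.3 31. ] mean [-18.1  16.   28. ]
  z 0 10 x med -24.7 y 23.6 31.8
  z 15 42 x med -24.7 y 19.9 33.3
  z 30 538 x med -18.0 y -33.8 33.9
wrist orange 1207 p2 [  6.1 -36.  -23.2] p98 [22.3 40.9 -4.5] mean [ 15.4   3.7 -12.6]
```

View pics/wrist7.png

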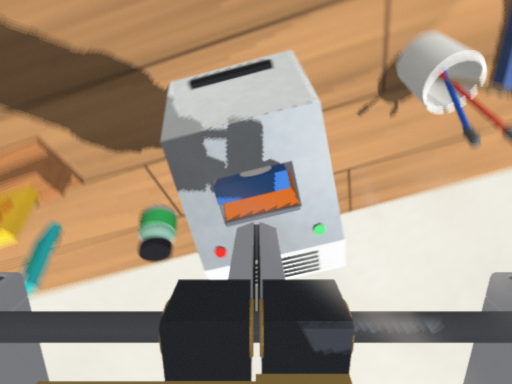

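The wrist view shows the panel's end protruding at (255,185) with its orange flap behind. It spans mouth x -25…-8, end at z≈31. Finish the turn and align.

Emit:
{"api": "step_arm", "payload": {"targets": [{"travel":[0,0,0],"rotation":[-6.5,0,0]},{"travel":[0,0,0],"rotation":[-6.5,0.3,-0.4]},{"travel":[0,-0.2,-0.9],"rotation":[0,0,0]},{"travel":[1,0,0],"rotation":[0,0,0]},{"travel":[1,0,0],"rotation":[0,0,0]},{"travel":[1,0,0],"rotation":[0,0,0]},{"travel":[0.8,0,0],"rotation":[0,0,0]},{"travel":[0,0,0],"rotation":[0,0,0]}]}}

```text
time_s: 20.1
tcp_pos: [0.5889, 0.2018, 0.2217]
tool_rot: [0.034, 1.045, -0.05]
contact_force: [-0.6, 0.7, -0.4]
finger_gap: 0.0004
```

```bash
python3 g3.py -15 0 35
```

```text
t 20.1 tcp [0.5889 0.2018 0.2217] gap 0.0004 F [-0.6  0.7 -0.4] q [-0.74  0.17  0.23  2.02  0.46  0.55  0.65]
travel now-axes cm [1.77 0.09 0.09] rot deg [-0.38  0.09 -0.04]
travel target-axes cm [1.77 0.09 0.09]
tips in mouth mm [-15.9  -0.9  52.7]
```

Emit:
{"api": "step_arm", "payload": {"targets": [{"travel":[0.5,0.1,0.1],"rotation":[0,0,0]},{"travel":[0.6,0,0],"rotation":[0,0,0]},{"travel":[0.6,0,0],"rotation":[0,0,0]},{"travel":[0.6,0,0],"rotation":[0,0,0]},{"travel":[0.6,0,0],"rotation":[0,0,0]},{"travel":[0.6,0,0],"rotation":[0,0,0]},{"travel":[0.6,0,0],"rotation":[0,0,0]},{"travel":[0,0,0],"rotation":[0,0,0]}]}}

```text
time_s: 20.9
tcp_pos: [0.6125, 0.2017, 0.1835]
tool_rot: [0.035, 1.045, -0.051]
contact_force: [-0.9, -0.4, 0.6]
finger_gap: 0.0005
```

```bash
python3 g3.py -15 0 -46;  python3 - <<'E'
from workcell import camera
import cv2,pickle
d={}
for n in("wrist",):
    c=camera(n);d[n]=c;cv2.imwrite(f"pics/{n}8.png",c["color"][...,::-1])
pickle.dump(d,open("c8.pkl","wb"))
E
python3 pm.py c8.pkl
```

```text
t 20.9 tcp [0.6125 0.2017 0.1835] gap 0.0005 F [-0.9 -0.4  0.6] q [-0.71  0.26  0.24  2.01  0.47  0.46  0.64]
travel now-axes cm [ 5.38 -0.03 -0.05] rot deg [-0.44  0.09 -0.03]
travel target-axes cm [ 5.38 -0.03 -0.04]
tips in mouth mm [-14.6   0.3   7.8]
wrist blue 880 p2 [-25.2 -33.5   4.8] p98 [-8.6 31.6 30.6] mean [-19.1 -20.4  25.8]
  z 0 42 x med -24.8 y -33.0 32.8
  z 15 136 x med -24.8 y -33.7 33.5
  z 30 702 x med -17.9 y -34.2 32.8
wrist orange 602 p2 [ 15.  -37.6 -13.1] p98 [22.8 38.2 -3.1] mean [18.9 -2.5 -8.3]
```

View pics/wrist8.png

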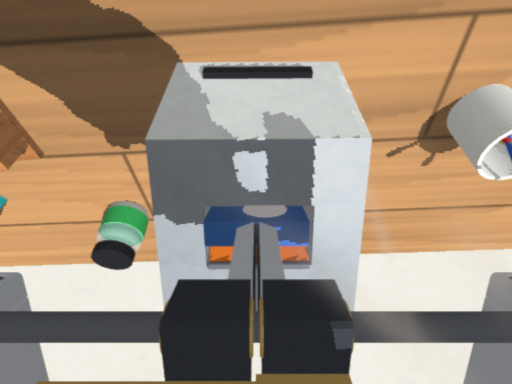

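```bash
python3 - <<'E'
from workcell import camera
import cv2,pickle
d={}
for n in("scene","top"):
    c=camera(n);d[n]=c;cv2.imwrite(f"pics/{n}8.png",cv2.resize(c["color"][100:220,190:340,::-1],(750,600),interpolation=cv2.INTER_NEAREST))
pickle.dump(d,open("c8b.pkl","wb"))
E
python3 pm.py c8b.pkl
python3 - <<'E'
import pickle;from h import *
from workcell import sense
c=pickle.load(open("c8.pkl","rb"))["wrist"]
b=np.radians(-3.0);M=np.array([.640,.200,.165]);Rb=R.from_euler('z',b)
mx=Rb.apply([np.cos(np.pi/6),0,.5]);mz=Rb.apply([-.5,0,np.cos(np.pi/6)]);my=np.cross(mz,mx);MM=np.stack([mx,my,mz],1)
P=(cloud(c)-M)@MM*1000
for r in range(195,275,5):print(r,[tuple(P[r,k].round(0).astype(int)) for k in(225,245,257,268,290)],c["color"][r,250])
print("cam",(c["extrinsics"][:3,3]-M)@MM*1000)
s=sense();Rt=R.from_rotvec(s["tool_rot"]);p=s["tcp_pos"]+Rt.apply([.022,0,0])
T=np.linalg.inv(c["extrinsics"]);q=T[:3,:3]@p+T[:3,3];print((c["intrinsics"]@q)/q[2],q)
E
cd pics; python3 -c "
import cv2;a=cv2.imread('wrist8.png');cv2.imwrite('w8z.png',cv2.resize(a[180:300,180:340],(800,600),interpolation=cv2.INTER_NEAREST))"
```

```text
scene blue 9 p2 [-10.9  10.   28.3] p98 [-3.5 23.5 32.4] mean [-6.2 17.2 31.2]
top blue 61 p2 [-18.6 -31.7 -21.1] p98 [-2.2 29.9 33.9] mean [-6.2 -4.7 15.6]
  z 15 14 x med -3.3 y -32.8 27.4
  z 30 32 x med -7.7 y -31.7 30.8
top orange 104 p2 [  0.5 -34.1 -33.2] p98 [ 19.1  36.1 -10.6] mean [  9.8   1.7 -22.3]
195 [(np.int64(-33), np.int64(-23), np.int64(-1)), (np.int64(-33), np.int64(-8), np.int64(-1)), (np.int64(-33), np.int64(1), np.int64(-2)), (np.int64(-33), np.int64(9), np.int64(-1)), (np.int64(-33), np.int64(25), np.int64(-1))] [ 96 100 104]
200 [(np.int64(-29), np.int64(-23), np.int64(-1)), (np.int64(-29), np.int64(-8), np.int64(-2)), (np.int64(-29), np.int64(1), np.int64(0)), (np.int64(-29), np.int64(9), np.int64(-2)), (np.int64(-29), np.int64(26), np.int64(-2))] [ 97 102 106]
205 [(np.int64(-25), np.int64(-23), np.int64(-2)), (np.int64(-25), np.int64(-8), np.int64(-1)), (np.int64(-25), np.int64(1), np.int64(-1)), (np.int64(-25), np.int64(9), np.int64(0)), (np.int64(-25), np.int64(26), np.int64(-2))] [127 126 127]
210 [(np.int64(-25), np.int64(-22), np.int64(8)), (np.int64(-
[... 2505 characters left out ...]
p.int64(-25), np.int64(6), np.int64(81)), (np.int64(23), np.int64(27), np.int64(-4))] [126 129 133]
265 [(np.int64(24), np.int64(-25), np.int64(1)), (np.int64(-26), np.int64(-5), np.int64(86)), (np.int64(-24), np.int64(1), np.int64(83)), (np.int64(-25), np.int64(6), np.int64(85)), (np.int64(24), np.int64(26), np.int64(2))] [126 128 132]
270 [(np.int64(30), np.int64(-25), np.int64(-2)), (np.int64(-26), np.int64(-5), np.int64(90)), (np.int64(-24), np.int64(0), np.int64(88)), (np.int64(-25), np.int64(6), np.int64(90)), (np.int64(30), np.int64(27), np.int64(-1))] [127 130 133]
cam [-98.49997052   0.65369777 210.4329513 ]
[256.86384943 223.9277374    1.        ] [0.00057008 0.02354213 0.21737653]
```

View pics/w8z.png

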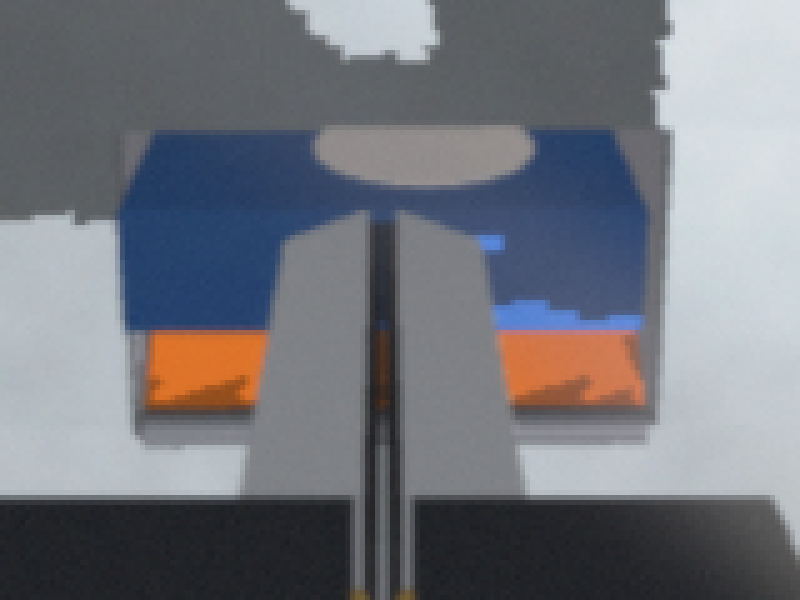

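View pics/scene8.png

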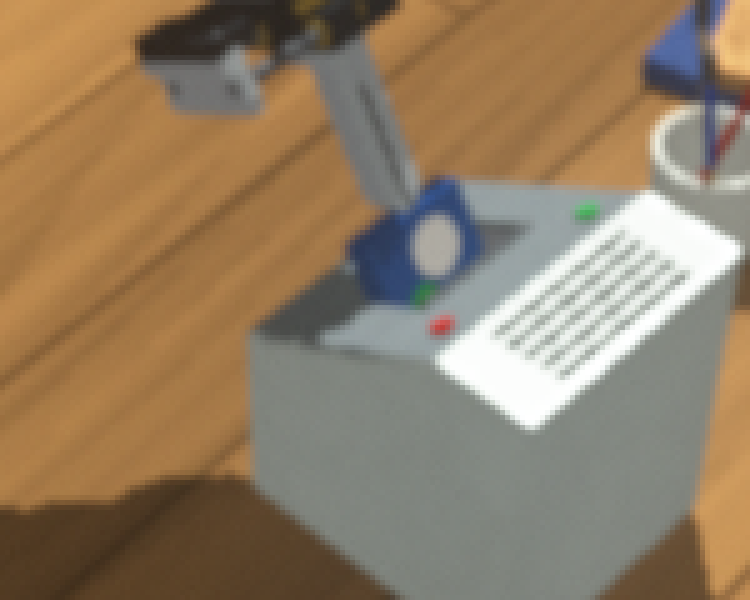

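The fingertip depth (wrist, rows 220–230) puts the real tip at z≈31 mm, right on the panel's end. So with closed fingers the tips are about at the TCP, not 22 mm ahead, and the previous strokes had only just made contact. Keep pushing in this orientation.

Emit:
{"api": "step_arm", "payload": {"targets": [{"travel":[0.5,0,0],"rotation":[0,0,0]},{"travel":[0.5,0,0],"rotation":[0,0,0]},{"travel":[0.5,0,0],"rotation":[0,0,0]},{"travel":[0.5,0,0],"rotation":[0,0,0]},{"travel":[0.5,0,0],"rotation":[0,0,0]},{"travel":[0.3,0,0],"rotation":[0,0,0]},{"travel":[0,0,0],"rotation":[0,0,0]},{"travel":[0,0,0],"rotation":[0,0,0]}]}}

```text
time_s: 21.85
tcp_pos: [0.6279, 0.2015, 0.1586]
tool_rot: [0.035, 1.044, -0.05]
contact_force: [0.2, 1.0, 0.9]
finger_gap: 0.0005
```

```bash
python3 g3.py -15 0 -66;  python3 - <<'E'
from workcell import camera
import cv2,pickle
d={}
for n in("wrist","scene"):
    c=camera(n);d[n]=c
    cv2.imwrite(f"pics/{n}9.png",cv2.resize(c["color"][100:220,190:340,::-1],(750,600),interpolation=cv2.INTER_NEAREST)if n=="scene" else cv2.resize(c["color"][180:300,180:340,::-1],(800,600),interpolation=cv2.INTER_NEAREST))
pickle.dump(d,open("c9.pkl","wb"))
E
python3 pm.py c9.pkl
```

```text
t 21.85 tcp [0.6279 0.2015 0.1586] gap 0.0005 F [0.2 1.  0.9] q [-0.7   0.32  0.25  2.    0.47  0.41  0.64]
travel now-axes cm [ 4.45 -0.1  -0.15] rot deg [-0.45  0.18 -0.11]
travel target-axes cm [ 4.46 -0.09 -0.13]
tips in mouth mm [-13.6   0.9 -21.4]
wrist blue 639 p2 [-24.6 -33.4   0.4] p98 [ -8.5 -13.    2.8] mean [-16.7 -23.4   1.6]
  z 0 639 x med -16.4 y -33.9 33.9
wrist orange 1844 p2 [-23.5 -37.6 -22.9] p98 [22.  39.5 62.5] mean [12.   0.5 -9.5]
scene blue 7 p2 [-10.7  16.1   1.1] p98 [-5.4 25.4  4.9] mean [-7.8 21.3  2.5]
```

View pics/wrist9.png

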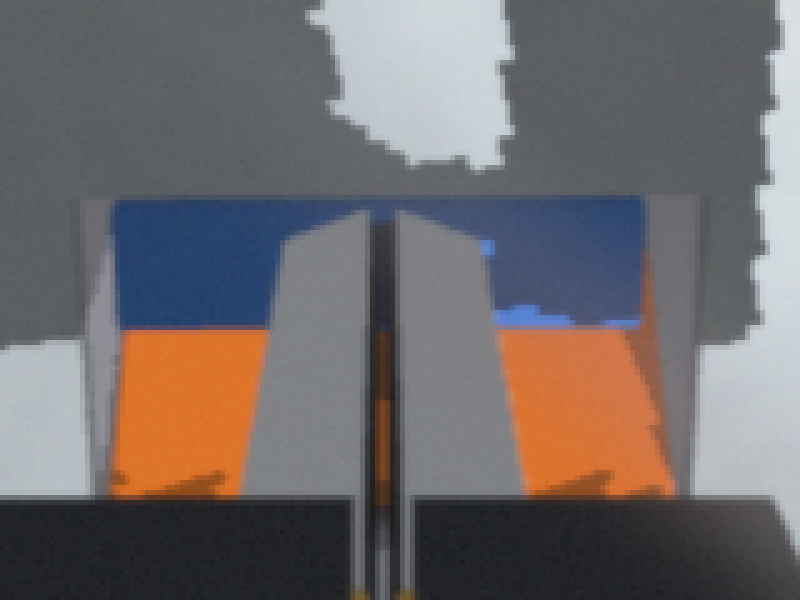

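View pics/scene9.png

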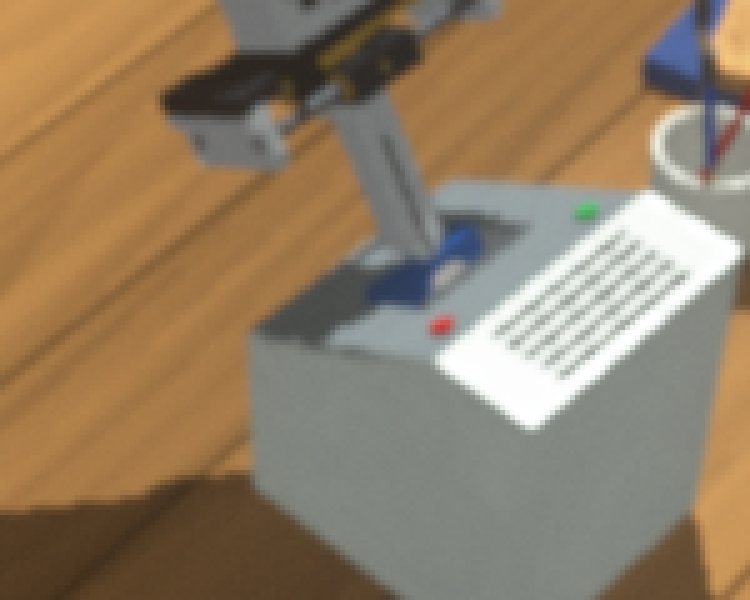

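Works: the panel end is at z≈1.6 mm, force small. Continue, biased slightly off the lower wall.

Emit:
{"api": "step_arm", "payload": {"targets": [{"travel":[0.5,-0.1,0.1],"rotation":[0,0,0]},{"travel":[0.5,0,0],"rotation":[0,0,0]},{"travel":[0.5,0,0],"rotation":[0,0,0]},{"travel":[0.5,0,0],"rotation":[0,0,0]},{"travel":[0.3,0,0],"rotation":[0,0,0]},{"travel":[0,0,0],"rotation":[0,0,0]},{"travel":[0,0,0],"rotation":[0,0,0]},{"travel":[0,0,0],"rotation":[0,0,0]}]}}

```text
time_s: 22.75
tcp_pos: [0.6414, 0.1999, 0.1377]
tool_rot: [0.036, 1.043, -0.05]
contact_force: [0.4, 0.5, 0.3]
finger_gap: 0.0002
```

```bash
python3 g3.py -13 0 -66;  python3 - <<'E'
from workcell import camera
import cv2,pickle
d={}
for n in("wrist",):
    c=camera(n);d[n]=c
    cv2.imwrite(f"pics/{n}10.png",cv2.resize(c["color"][180:300,180:340,::-1],(800,600),interpolation=cv2.INTER_NEAREST))
pickle.dump(d,open("c10.pkl","wb"))
E
python3 pm.py c10.pkl
```

```text
t 22.75 tcp [0.6414 0.1999 0.1377] gap 0.0002 F [0.4 0.5 0.3] q [-0.68  0.38  0.25  1.99  0.47  0.36  0.64]
travel now-axes cm [ 1.96  0.   -0.06] rot deg [-0.45  0.19 -0.12]
travel target-axes cm [ 1.96  0.01 -0.06]
tips in mouth mm [-12.3  -0.  -46.4]
wrist blue 225 p2 [-13.8 -34.1 -24.9] p98 [ -8.1 -15.9 -22.4] mean [-11.  -24.9 -23.6]
wrist orange 2305 p2 [-46.7 -37.7 -33.4] p98 [13.5 39.4 79.2] mean [  3.3   0.4 -18.3]
```

View pics/wrist10.png

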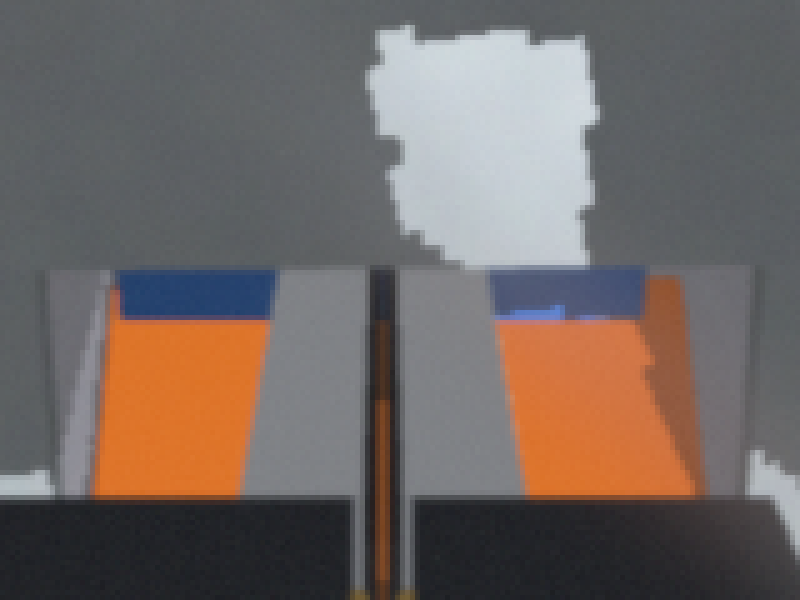

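Emit:
{"api": "step_arm", "payload": {"targets": [{"travel":[0.4,0,0],"rotation":[0,0,0]},{"travel":[0.4,0,0],"rotation":[0,0,0]},{"travel":[0.4,0,0],"rotation":[0,0,0]},{"travel":[0.3,0,0],"rotation":[0,0,0]},{"travel":[0.2,0,0],"rotation":[0,0,0]},{"travel":[0,0,0],"rotation":[0,0,0]},{"travel":[0,0,0],"rotation":[0,0,0]},{"travel":[0,0,0],"rotation":[0,0,0]}]}}

```text
time_s: 23.6
tcp_pos: [0.6501, 0.1994, 0.1212]
tool_rot: [0.035, 1.044, -0.05]
contact_force: [-2.0, 0.5, 0.1]
finger_gap: 0.0006
```

```bash
python3 g3.py -13 0 -66
```

```text
t 23.6 tcp [0.6501 0.1994 0.1212] gap 0.0006 F [-2.   0.5  0.1] q [-0.67  0.41  0.25  1.98  0.47  0.33  0.63]
travel now-axes cm [0.1  0.   0.01] rot deg [-0.43  0.13 -0.11]
travel target-axes cm [0.1  0.   0.01]
tips in mouth mm [-13.   0. -65.]
```

Emit:
{"api": "step_arm", "payload": {"targets": [{"travel":[0.2,0,0],"rotation":[0,0,0]},{"travel":[0.2,0,0],"rotation":[0,0,0]},{"travel":[0.2,0,0],"rotation":[0,0,0]},{"travel":[0.2,0,0],"rotation":[0,0,0]},{"travel":[0,0,0],"rotation":[0,0,0]},{"travel":[0,0,0],"rotation":[0,0,0]},{"travel":[0,0,0],"rotation":[0,0,0]},{"travel":[0,0,0],"rotation":[0,0,0]}]}}

```text
time_s: 24.4
tcp_pos: [0.6552, 0.1998, 0.1204]
tool_rot: [0.039, 1.039, -0.049]
contact_force: [-1.3, 0.4, 0.0]
finger_gap: 0.0002
```

```bash
python3 g3.py -13 0 -66
```

```text
t 24.4 tcp [0.6552 0.1998 0.1204] gap 0.0002 F [-1.3  0.4  0. ] q [-0.67  0.42  0.26  1.97  0.47  0.32  0.63]
travel now-axes cm [-0.22 -0.06 -0.38] rot deg [-0.59  0.45 -0.25]
travel target-axes cm [-0.22 -0.06 -0.38]
tips in mouth mm [ -9.    0.7 -68.2]
```

The advance stalled at tip ≈ -45 mm (3 mm gained of 8 mm asked), consistent with the stop. Withdraw straight out.

Emit:
{"api": "step_arm", "payload": {"targets": [{"travel":[-0.5,0,0],"rotation":[0,0,0]},{"travel":[-0.8,0,0],"rotation":[0,0,0]},{"travel":[-1,0,0],"rotation":[0,0,0]},{"travel":[-1,0,0],"rotation":[0,0,0]},{"travel":[-1,0,0],"rotation":[0,0,0]},{"travel":[-1,0,0],"rotation":[0,0,0]},{"travel":[-1,0,0],"rotation":[0,0,0]},{"travel":[-1,0,0],"rotation":[0,0,0]}]}}

```text
time_s: 25.2
tcp_pos: [0.6158, 0.2014, 0.1891]
tool_rot: [0.039, 1.038, -0.049]
contact_force: [-0.2, 1.3, -0.1]
finger_gap: 0.0001
```

Emit:
{"api": "step_arm", "payload": {"targets": [{"travel":[-1.5,0,0],"rotation":[0,0,0]},{"travel":[-2,0,0],"rotation":[0,0,0]},{"travel":[-2,0,0],"rotation":[0,0,0]},{"travel":[-2,0,0],"rotation":[0,0,0]},{"travel":[-1,0,0],"rotation":[0,0,0]},{"travel":[0,0,0],"rotation":[0,0,0]},{"travel":[0,0,0],"rotation":[0,0,0]},{"travel":[0,0,0],"rotation":[0,0,0]}]}}

```text
time_s: 26.0
tcp_pos: [0.5697, 0.2032, 0.2684]
tool_rot: [0.041, 1.036, -0.048]
contact_force: [-0.1, 0.8, 0.4]
finger_gap: 0.0006
```

```bash
python3 g3.py -13 0 -66;  python3 - <<'E'
from workcell import camera
import cv2,pickle
d={}
for n in("wrist","scene","top"):
    c=camera(n);d[n]=c
    cv2.imwrite(f"pics/{n}11.png",c["color"][...,::-1])
pickle.dump(d,open("c11.pkl","wb"))
E
python3 pm.py c11.pkl
```

```text
t 26.0 tcp [0.5697 0.2032 0.2684] gap 0.0006 F [-0.1  0.8  0.4] q [-0.76  0.08  0.21  2.01  0.46  0.65  0.65]
travel now-axes cm [16.86 -0.07 -0.56] rot deg [-0.66  0.62 -0.37]
travel target-axes cm [16.87  0.05 -0.37]
tips in mouth mm [ -9.   -0.3 102.7]
wrist orange 898 p2 [-23.1 -38.2  -3.3] p98 [21.9 41.3  0.1] mean [  3.1 -20.9  -1.6]
scene orange 185 p2 [-20.  -36.6  -1.5] p98 [21.1 38.6  3.3] mean [-0.2 -0.5  0.8]
top orange 458 p2 [-17.9 -36.   -4.8] p98 [23.9 39.3  2.7] mean [ 2.8  1.4 -1.2]
```

View pics/wrist11.png

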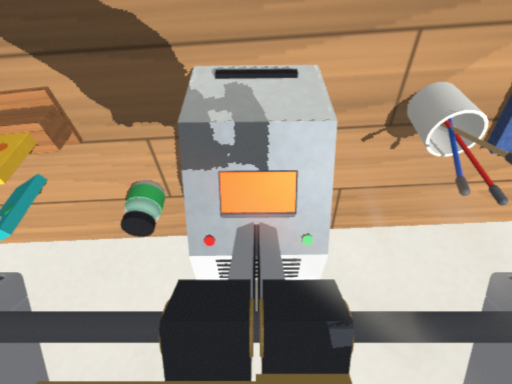

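View pics/scene11.png

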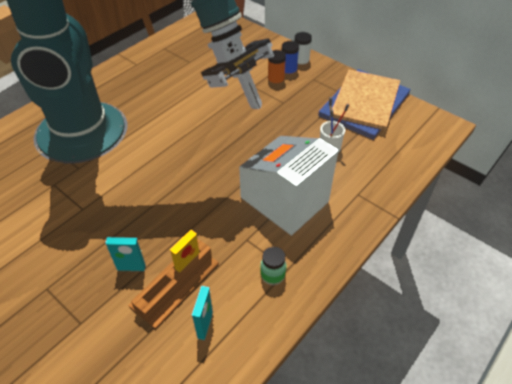

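View pics/top11.png

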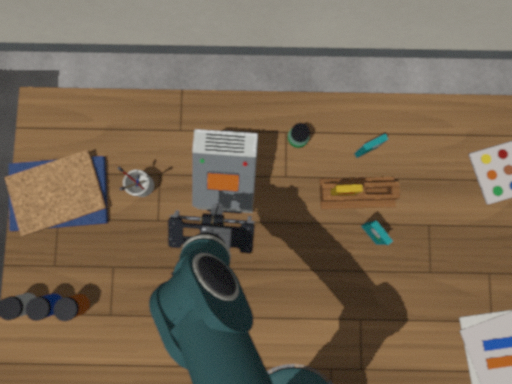

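The wrist view shows the flap shut flush at (258,192). The top and scene views show no blue panel outside, and the yellow panel, jar and pot are at the same pixels as at the start. The gripper is clear.

```bash
python3 -c "
from workcell import job_done
print(job_done())"
```

```text
the job is handed in; nothing more can be done
None
```

The blue panel is inside the curing box and the flap has shut behind it. I handed the job in at about 26 s of the 58 s allowed.

**What I did:** I gripped the panel across its thickness, lifted it out of the rack, and tilted it 30° to line up with the mouth. I pushed it end first through the flap, released it, and then pushed it home with the closed fingertips.

**Last checks:**
- **Flap:** in the last wrist, top and scene images it lies flush in the face, within about 3 mm.
- **Panel:** no blue was visible at the mouth. The push stalled with the fingertips about 45 mm inside, which fits the stop at 44 mm.
- **Other objects:** the yellow panel, jar and pot stand at the same pixels as at the start.
- **Robot:** the gripper was clear of everything, and the highest wrist force I read at the end of a move was about 5 N.

**What disagreed:**
- **Fingertip reach:** with the fingers closed, the real tips were about level with the TCP, not 22 mm ahead as stated. My first two pushing strokes therefore only just reached the panel. I found this from the wrist camera's depth and corrected for it.
- **Final position:** the panel could not be seen once the flap shut, so its final position comes from how far the fingertips went in.

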